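# Cover the cap tote and tip the caps into its blue corner

## Task

While the tote stands on the bench, fit the clear cover plate over the tote's two pins so that it lies flush on the rim, and let go of it. Then lift the tote clear of the bench by its grey handle and tip it so that the blue corner is the lowest and all three red caps slide into that corner, with the cover still seated. Finish holding the tote still in the air like that, tilted and not set down, and leave the other things on the bench where they are.

Things in the scene. Friction and masses are not known exactly. Their poses are not given: they have to be found in the camera images.
- tote: White plastic tote (open tray), outside 240 (its x) x 170 (its y) x 60 high, walls and floor 5 thick, 0.28 to 0.44 kg, standing loose on the bench. Origin: centre of its underside; z up out of the tote. The corner at -x, -y is coloured blue inside. A grey handle bar bridges it; ears with two pins stand out 32 from its long sides.
- blue_corner (a point): The inner bottom corner of the tote marked blue, at (-115, -80, 5) in the tote's frame. Moves with the tote.
- handle (a point): Middle of the tote's grey handle bar, at (40, 0, 122.5) in the tote's frame. The bar runs along the tote's y over the whole width (186 long), 10 thick (x), 35 high (tote z 105 to 140), on posts outside the side walls. Pinch it from above across its 10 mm.
- pin_left (a point): Foot of one upright steel pin, at (-70, 100, 60) in the tote's frame, level with the rim: diameter 8, 15 tall, tip tapered over the last 4.
- pin_right (a point): Foot of the other, equal pin, at (-70, -100, 60) in the tote's frame.
- cover: Clear plastic cover plate with orange edges, 100 (its x) x 225 (its y) x 6 thick, 0.09 to 0.14 kg, lying flat on the bench. Origin: centre of its underside; z up. Two through holes, diameter 11, at x 0, y +100 and -100; either way round fits. Seated, its origin is at (-70, 0, 60) in the tote's frame, over the blue-corner half of the tote.
- cover_grip (a point): Grip point on the cover, 28 above its underside: an orange upright rib 50 long (cover's x), 12 thick (y), from 6 to 42 above the underside. Pinch it from above across its 12 mm.
- cap0: Red plastic screw cap with a white disc on top, diameter 30, height 16, about 12 g, loose on the tote's floor at the end away from the blue corner. Origin: centre of its underside. Slippery: it slides freely once the floor slopes more than about 10 degrees; along a wall it creeps for some seconds unless the slope towards the corner is about 30 degrees.
- cap1: Red plastic screw cap with a white disc on top, diameter 30, height 16, about 12 g, loose on the tote's floor at the end away from the blue corner. Origin: centre of its underside. Slippery: it slides freely once the floor slopes more than about 10 degrees; along a wall it creeps for some seconds unless the slope towards the corner is about 30 degrees.
- cap2: Red plastic screw cap with a white disc on top, diameter 30, height 16, about 12 g, loose on the tote's floor at the end away from the blue corner. Origin: centre of its underside. Slippery: it slides freely once the floor slopes more than about 10 degrees; along a wall it creeps for some seconds unless the slope towards the corner is about 30 degrees.
- brown_jar: Bystander, loose: small amber jar with a black lid, diameter 52, height 85. Origin: centre of its underside.
- beaker: Bystander, loose: glass beaker, diameter 60, height 85. Origin: centre of its underside.
- wash_bottle: Bystander, loose: white plastic bottle with a blue cap, diameter 64, height 170. Origin: centre of its underside.
- reagent_bottle: Bystander, loose: amber glass bottle with a pale label and blue cap, diameter 70, height 180. Origin: centre of its underside.
- flask: Bystander, loose: conical glass flask, base diameter 92, height 130. Origin: centre of its underside.
- spatula: Bystander, loose: metal spatula lying flat, 200 long. Origin: centre of its underside near the middle of its length.
Not all that is in view belongs to the job. Of the things like the cover, leave any that is purple; of the rest the larger one is meant.

How it is judged:
On the way:
1. the cover lies flush on the pins and is let go, the tote still standing level on the bench (z of cover in the frame of tote between 0.057 and 0.063 m and x of cover in the frame of tote between -0.075 and -0.065 m and y of cover in the frame of tote between -0.005 and 0.005 m and angle between the z axis of cover and the z axis of tote, either way round below 0.05 rad and angle between the x axis of cover and the x axis of tote, either way round below 0.1 rad and contact force between the fingers and cover below 0.1 N and angle between tote's own z axis and vertical below 0.05 rad and height (world z) of tote below 0.008 m), for 0.2 s.
At the end, for the whole second after the job is handed in: Gripper alone holds the tote still, blue corner over 20 mm above the bench; its -x end and -y side each at least 5 degrees low, tilt under 60 degrees; all caps at rest within 90 mm of the blue corner; cover on its pins, within 3 mm of flush, 5 mm of centred (contact force between the fingers and tote above 1.5 N and height (world z) of blue_corner above 0.02 m and angle between tote's own x axis and vertical below 1.49 rad and angle between tote's own y axis and vertical below 1.49 rad and angle between tote's own z axis and vertical below 1.05 rad and linear speed of tote below 0.03 m/s and angular speed of tote below 0.2 rad/s and distance between each of cap0, cap1, cap2 and blue_corner below 0.09 m and linear speed of each of cap0, cap1, cap2 below 0.04 m/s and z of cover in the frame of tote between 0.057 and 0.063 m and x of cover in the frame of tote between -0.075 and -0.065 m and y of cover in the frame of tote between -0.005 and 0.005 m and angle between the z axis of cover and the z axis of tote, either way round below 0.05 rad and angle between the x axis of cover and the x axis of tote, either way round below 0.1 rad and contact force between tote and brown_jar below 0.3 N and contact force between tote and beaker below 0.3 N and contact force between tote and wash_bottle below 0.3 N and contact force between tote and reagent_bottle below 0.3 N and contact force between tote and flask below 0.3 N and contact force between tote and spatula below 0.3 N); the arm keeps its last pose, push and grip.
It fails at once if a bystander is shifted by more than 30 mm or knocked over (distance of any of brown_jar, beaker, wash_bottle, reagent_bottle, flask, spatula from where it was at the start of the episode above 0.03 m or angle between any of brown_jar, beaker, wash_bottle, reagent_bottle, flask's own z axis and vertical above 0.5 rad).
It also fails if it takes over 61 s, if anything falls off the work surface, if the arm or the gripper's body presses on something with over 40 N, if the wrist force passes 120 N, or if a joint passes its speed limit or range.

## Robot

A 7-joint arm with a two-finger parallel gripper is mounted at the origin on the work surface. World frame = base frame: x ahead of the robot, y to its left, z up, the work surface at z = 0. Lengths are in m, angles in rad, forces in N, time in s.
With the tool pointing down it reaches from about 0.4 to 0.85 m from the base axis. Payload 6.9 kg.
Tool frame: the origin (TCP) lies between the finger pads; the fingertips stand 14 mm ahead of it and the grasp point (between the pads) lies 5 mm behind it; z points along the fingers, y is the direction in which the jaws open and shut (so a half turn about z gives the same grasp; the last joint's range is limited). The gripper opens to 85 mm and grips with 20 to 120 N. Pads are 22 mm wide; open, the fingers measure 114 mm over their backs; the gripper's body (76 mm by 85 mm) begins 54 mm behind the grasp point. The pads swing forward as they close: fully open they stand 13 mm farther back than shut.
Start: joints at [-1.143, 0.507, -0.238, 1.5, 0.126, 1.149, -0.155], TCP at [0.198, 0.593, 0.245] pointing down, gripper open.
Joint ranges: [-3.08, 3.08], [-0.24, 2.05], [-1.43, 1.35], [0, 2.5], [-1.52, 4.66], [0.17, 1.96], [-2.89, 2.89]. Speed limits (rad/s): [2.39, 2.39, 3.14, 3.14, 3.14, 3.14, 3.14].

## Interface

Orientations are given as a unit quaternion [w, x, y, z].
In Python, from cell import manip, move_gripper, vision, finder gives the robot as it stands. Calls block until the motion is done:
- manip.reach(position, orientation): joint-space move of the TCP to a pose.
- manip.move_straight(position, speed=0.15, rotation=None, guard=None): straight line of the TCP; rotation=None keeps the orientation; speed is the mean speed in m/s. With guard (N) it stops when the force on the tool has changed by that much, and returns True; else False.
- manip.set_joints(angles): joint-space move.
- move_gripper(opening, newtons=None): opening from 0.0 (shut) to 1.0 (fully open); newtons is the grip in N (None keeps the last); returns when the fingers have stopped.
- manip.hold(seconds).
- manip.inverse_kinematics(position, orientation): joint angles nearest the present ones, or None.
- vision.snapshot(name): name is "scene" or "top"; returns the picture (400x640x3 uint8, blue, green, red); there is no depth.
- vision.get_calibration(name): a dict with "fx", "fy", "cx", "cy" (pixels), "rvec" (rotation vector, rad) and "tvec" (3), from world to camera coordinates, as OpenCV has them. Camera axes: x right, y down, z forward; pixel columns grow to the right and rows downward; lengths in m; the calibration is good to about 2 mm. A picture is of the moment at which its call begins. get_calibration takes no time and is no camera call.
A pose or a line that the arm cannot do raises manip.Unreachable and nothing moves.
- manip.job_done(): hands the job in, once; it reports no verdict.
Trained networks look in the newest picture that a camera, given by its name, has taken for a name from the list of things; names that differ only in an ending like _2 or _b are one class to them, and where a whole thing is asked for, a point or a joint stands for the part that bears it (a point fixed in the world has none). Each returns a list of dicts, best first, with "score" (0 to 1); they miss things now and then, are a little off and sometimes report something else, mostly with a low value. They report only what shows in the picture. A call takes as long as a camera call. They do not tell look-alikes from the thing itself.
- finder.look_for(camera, name): "point" ([x, y, z] in m, in world coordinates, good to about 4 mm: the middle of the surface that is visible of it).
- finder.regions_of(camera, name): "mask" (400x640 bool, what is visible of it).
- finder.landmark_of(camera, name): "point" ([x, y, z] in m, in world coordinates, good to about 4 mm: a listed point, or the origin of a listed thing).
Readings, each from a call of its own:
- manip.current_clock(): time.
- manip.current_qpos(): joint angles.
- manip.current_joint_vel(): joint speeds.
- manip.current_tau(): joint torques, N m.
- manip.current_eef_pos(): TCP position.
- manip.current_tcp_rot(): TCP orientation.
- manip.current_ft_force(): force on the tool from outside, world axes, zero at the start.
- manip.current_ft_torque(): the same for the moment, N m.
- manip.current_grip_width(): opening from 0.0 (shut) to 1.0 (fully open).
Only numpy, scipy, OpenCV 4.12 (cv2) and the standard library are available. Lean on these libraries where they do the work, as an engineer would, in place of code of your own. Each camera call takes 0.05 s, during which the arm holds its last target. There are 200 camera calls.

## Working session

There is one attempt and no reset: what is moved stays moved. The work goes in short steps, each a Python script; the robot and the scene stay as the last script left them, time stands still between calls to the robot, and variables do not carry over. Pictures are saved under pics/ and viewed, about 8 in all and at most 12, crops included, and the job is handed in when it is done.

```bash
ls; mkdir -p pics; python3 - <<'E'
from cell import manip, move_gripper, vision, finder
import cv2, numpy as np
for c in("scene","top"):
    im=vision.snapshot(c); cv2.imwrite(f"pics/{c}0.png",im); k=vision.get_calibration(c); print(c,k)
    for n in("tote","cover","handle","pin_left","pin_right","blue_corner","cover_grip"):
        print(n,[(np.round(d["point"],3).tolist(),round(d["score"],2)) for d in finder.landmark_of(c,n)][:4])
print(manip.current_clock())
E
```

```text
pics
scene {'fx': 399.77491851066355, 'fy': 399.77491851066355, 'cx': 323.5683883267743, 'cy': 204.05648597090158, 'rvec': array([ 1.69052171,  1.99408335, -0.7325428 ]), 'tvec': array([ 0.09412012, -0.36819016,  1.64351991])}
tote [([0.538, 0.222, 0.003], 0.93)]
cover [([0.796, -0.226, 0.001], 0.87), ([0.565, -0.205, -0.003], 0.79), ([0.471, -0.548, -0.003], 0.68), ([0.361, -0.254, -0.005], 0.62)]
handle [([0.58, 0.213, 0.123], 0.66)]
pin_left [([0.5, 0.341, 0.058], 0.92)]
pin_right [([0.447, 0.152, 0.06], 0.77)]
blue_corner [([0.412, 0.18, 0.005], 0.61), ([0.582, 0.213, 0.125], 0.21)]
cover_grip [([0.79, -0.225, 0.027], 0.67), ([0.559, -0.204, 0.028], 0.66), ([0.352, -0.256, 0.02], 0.65)]
top {'fx': 460.9145185196528, 'fy': 460.9145185196528, 'cx': 317.1853185661831, 'cy': 204.73347500260098, 'rvec': array([ 2.19370177, -2.13856165,  0.12320281]), 'tvec': array([-0.00384484,  0.59597827,  1.55920452])}
tote [([0.543, 0.223, 0.001], 0.79)]
cover [([0.357, -0.255, -0.001], 0.9), ([0.562, -0.205, -0.0], 0.77)]
handle [([0.58, 0.214, 0.122], 0.68)]
pin_left [([0.501, 0.341, 0.059], 0.88)]
pin_right [([0.45, 0.147, 0.065], 0.87)]
blue_corner [([0.407, 0.178, 0.005], 0.68), ([0.64, -0.405, -0.003], 0.52)]
cover_grip [([0.793, -0.232, 0.025], 0.83), ([0.56, -0.204, 0.026], 0.69), ([0.356, -0.254, 0.024], 0.59), ([0.6, 0.256, 0.006], 0.24)]
0.8
```

View pics/top0.png

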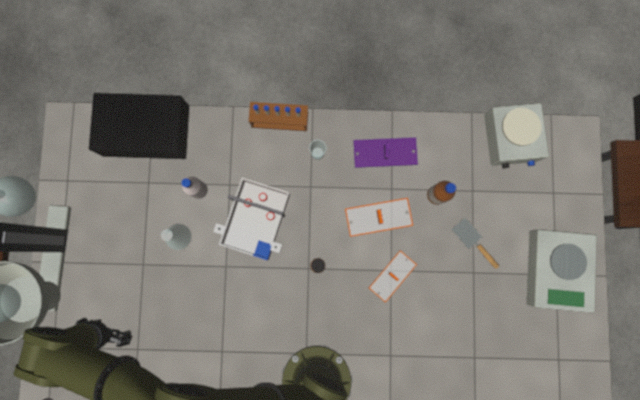

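View pics/scene0.png

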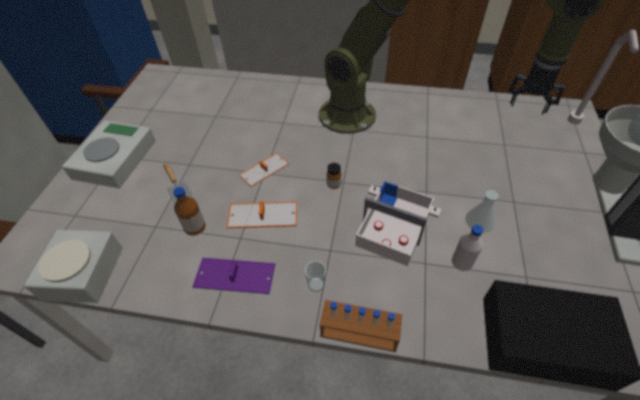

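Top view candidates for the cover: the purple plate at (386,152), which is excluded; the large orange-edged plate at (379,217); and the small orange-edged plate at (392,276). I choose (379,217), at about (0.561, -0.205). In the top view the tote is at (254,218) with its blue corner at (262,249) and three caps at the far end. Next I refine the poses and check the choice in a crop.

```bash
cat > h.py <<'E'
from cell import manip, move_gripper, vision, finder
import cv2, numpy as np
from scipy.spatial.transform import Rotation as Ro
TP={"tote":(0,0,0),"handle":(.04,0,.1225),"pin_left":(-.07,.1,.06),"pin_right":(-.07,-.1,.06),"blue_corner":(-.115,-.08,.005)}
def cam(c):
    k=vision.get_calibration(c); K=np.array([[k["fx"],0,k["cx"]],[0,k["fy"],k["cy"]],[0,0,1]])
    return K,np.array(k["rvec"]),np.array(k["tvec"])
def ray(c,uv,z):
    K,r,t=cam(c); R=cv2.Rodrigues(r)[0]; uv=np.atleast_2d(uv).astype(float)
    d=np.c_[uv,np.ones(len(uv))]@np.linalg.inv(K).T@R; o=-R.T@t
    return (o+d*((z-o[2])/d[:,2])[:,None])[:,:2]
def proj(c,p):
    K,r,t=cam(c); return cv2.projectPoints(np.float64(p).reshape(-1,1,3),r,t,K,None)[0][:,0]
def marks(names,n=3,near=None,rad=.06,cams=("top","scene")):
    out={}
    for i in range(n):
        for c in cams:
            vision.snapshot(c)
            for m in names:
                for d in finder.landmark_of(c,m):
                    p=np.array(d["point"])
                    if d["score"]>.3 and (near is None or np.linalg.norm((p-near[m])[:2])<rad): out.setdefault(m,[]).append(p);break
    return {m:np.array(v) for m,v in out.items()}
def fit2(body,world):
    b=np.array(body)[:,:2]; w=np.array(world)[:,:2]; b0=b-b.mean(0); w0=w-w.mean(0)
    a=np.arctan2((b0[:,0]*w0[:,1]-b0[:,1]*w0[:,0]).sum(),(b0*w0).sum())
    R=np.array([[np.cos(a),-np.sin(a)],[np.sin(a),np.cos(a)]]); t=w.mean(0)-R@b.mean(0)
    return t,a,np.linalg.norm(w-(b@R.T+t),axis=1)
def down(psi): 
    return Ro.from_euler("z",psi)*Ro.from_euler("x",np.pi)
def q(r):
    x=r.as_quat(); return [x[3],x[0],x[1],x[2]]
E
python3 - <<'E'
from h import *
near={"tote":(.54,.222,0),"handle":(.58,.213,.12),"pin_left":(.5,.341,.06),"pin_right":(.449,.15,.06),"blue_corner":(.41,.179,0)}
near={k:np.array(v) for k,v in near.items()}
m=marks(list(near),3,near)
for k,v in m.items(): print(k,v.mean(0).round(4),v.std(0).round(4),len(v))
ks=list(m); t,a,r=fit2([TP[k] for k in ks],[m[k].mean(0) for k in ks]); print("tote",t.round(4),np.degrees(a).round(2),r.round(4))
for c in("top","scene"):
    for d in finder.regions_of(c,"cover")[:4]:
        M=d["mask"]; cs=max(cv2.findContours(M.astype(np.uint8),cv2.RETR_EXTERNAL,cv2.CHAIN_APPROX_NONE)[0],key=len)[:,0]
        (x,y),s,an=cv2.minAreaRect((ray(c,cs,.006)*1000).astype(np.float32)); print(c,round(d["score"],2),np.round([x,y,*s,an],1))
g=marks(["cover","cover_grip"],3,{"cover":np.array([.562,-.205,0]),"cover_grip":np.array([.56,-.204,.03])})
for k,v in g.items(): print(k,v.mean(0).round(4),v.std(0).round(4),len(v))
im=vision.snapshot("top"); im2=vision.snapshot("scene")
A=cv2.resize(im[180:310,335:425],None,fx=4,fy=4,interpolation=3); B=cv2.resize(im[165:295,200:300],None,fx=4,fy=4,interpolation=3)
cv2.imwrite("pics/crop1.png",np.hstack([A,B]))
for n in ("brown_jar","beaker","wash_bottle","reagent_bottle","flask"): print(n,[np.round(d["point"],3).tolist() for d in finder.landmark_of("top",n)][:1])
print(manip.current_clock())
E
```

```text
tote [ 5.411e-01  2.238e-01 -2.000e-04] [0.002  0.0018 0.0018] 6
handle [0.5798 0.2145 0.1222] [0.0019 0.0012 0.0017] 6
pin_left [0.5025 0.3401 0.0601] [0.0022 0.0021 0.0014] 6
pin_right [0.4464 0.1488 0.0609] [0.0013 0.0026 0.0031] 6
blue_corner [0.4087 0.1777 0.0037] [0.0012 0.002  0.0014] 5
tote [0.5415 0.2245] -15.95 [0.0008 0.001  0.0009 0.0012 0.0016]
top 0.94 [ 794.7 -225.7  101.   227.     4.1]
top 0.86 [ 359.4 -256.    81.1  175.7   50.6]
top 0.62 [ 563.4 -205.9  102.9  225.5   11.6]
scene 0.95 [ 564.1 -201.3  108.3  228.7   10.5]
scene 0.9 [ 795.  -222.5  107.9  228.8    4.9]
scene 0.81 [ 361.7 -251.2   83.5  174.3   51.3]
cover [ 0.5647 -0.2032 -0.0025] [0.002  0.001  0.0015] 6
cover_grip [ 0.5572 -0.2052  0.028 ] [0.002  0.0029 0.0008] 6
brown_jar [[0.386, 0.005, -0.001]]
beaker [[0.645, 0.431, -0.001]]
wash_bottle [[0.644, 0.43, -0.002]]
reagent_bottle [[0.642, -0.406, -0.001]]
flask [[0.472, 0.493, 0.002]]
3.95
```

View pics/crop1.png

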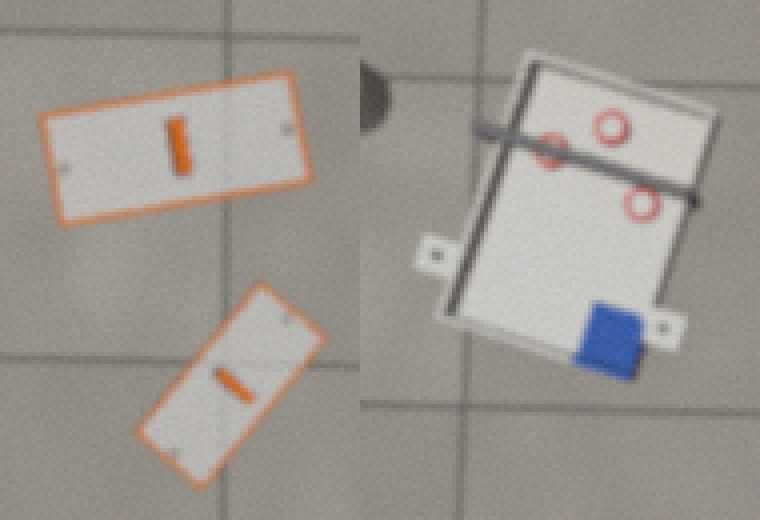

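The crop confirms it: the upper plate is the large, clear one with orange edges and both holes visible. The tote's yaw is -16° and the cover's about +11°. Now I'll grasp the rib and lift.

```bash
python3 - <<'E'
from h import *
C=np.array([.562,-.2045]); a=np.radians(11); ta=np.radians(-15.95)
for k in(0,np.pi):
    print(k,[None if j is None else np.round(j,2).tolist() for j in (manip.inverse_kinematics([*C,.025],q(down(a+k))),manip.inverse_kinematics([.474,.244,.1],q(down(ta+k))))])
    
for k in(np.pi/2,-np.pi/2):
  r=Ro.from_euler("z",ta); t=Ro.from_euler("xyz",[0,0,0])
  T=r*Ro.from_euler("y",-28,degrees=True)*Ro.from_euler("x",22,degrees=True)*down(k)
  for p in([.58,.21,.12],[.58,.21,.42]): 
    j=manip.inverse_kinematics(p,q(down(ta+k))); print(k,None if j is None else np.round(j,2).tolist())
  for p in([.55,.05,.4],[.6,.1,.4],[.5,.1,.45]):
    j=manip.inverse_kinematics(p,q(T)); print(" tilt",None if j is None else np.round(j,2).tolist())
E
```

```text
0 [[0.06, 0.75, 0.4, 1.82, -0.45, 0.66, -0.65], [-0.86, 0.59, 0.52, 1.94, -0.43, 0.73, -1.94]]
3.141592653589793 [[0.4, 0.71, -0.14, 1.81, 0.16, 0.63, 1.92], [-0.4, 0.53, -0.18, 1.93, 0.14, 0.69, 0.63]]
1.5707963267948966 [-0.51, 0.62, 0.2, 1.69, -0.15, 0.85, -0.52]
1.5707963267948966 [-0.51, 0.42, 0.21, 1.17, -0.09, 1.55, -0.59]
 tilt [-0.44, 0.02, 0.48, 1.92, -0.44, 0.69, 0.12]
 tilt [-0.47, 0.12, 0.42, 1.83, -0.42, 0.67, 0.02]
 tilt [-0.54, -0.11, 0.36, 1.89, -0.16, 0.76, -0.27]
-1.5707963267948966 [-0.06, 0.66, -0.55, 1.68, 0.41, 0.92, 2.09]
-1.5707963267948966 [-0.12, 0.44, -0.47, 1.17, 0.19, 1.58, 2.31]
 tilt [-1.21, 0.07, 1.32, 1.93, -0.57, 0.73, -2.89]
 tilt [-1.03, 0.22, 1.16, 1.83, -0.71, 0.77, -2.85]
 tilt [-0.86, -0.13, 0.62, 1.9, -0.07, 0.75, 2.78]
```

```bash
python3 - <<'E'
from h import *
C=np.array([.562,-.2045]); Q=q(down(np.radians(11)+np.pi))
manip.reach([*C,.25],Q)
hit=manip.move_straight([*C,.025],speed=.12,guard=12); print("hit",hit,manip.current_eef_pos())
move_gripper(0.0,60); print("w",manip.current_grip_width(),manip.current_ft_force())
manip.move_straight([*C,.23],speed=.15); print(manip.current_grip_width(),manip.current_ft_force(),manip.current_clock())
# move above tote pins
ta=np.radians(-15.95); S=np.array([.5415,.2245])+np.array([[np.cos(ta),-np.sin(ta)],[np.sin(ta),np.cos(ta)]])@[-.07,0]
R2=down(ta+np.pi); print(S)
manip.reach([*S,.20],q(R2)); print(manip.current_eef_pos(),manip.current_clock())
for c in("top","scene"):
    im=vision.snapshot(c)
    for m in("cover","cover_grip","pin_left","pin_right","tote"): print(c,m,[(np.round(d["point"],3).tolist(),round(d["score"],2)) for d in finder.landmark_of(c,m)][:4])
    u,v=proj(c,[*S,.12])[0].astype(int); cr=im[max(v-65,0):v+65,u-65:u+65]; cv2.imwrite(f"pics/c2{c}.png",cv2.resize(cr,None,fx=3,fy=3,interpolation=3))
A=[cv2.resize(cv2.imread(f"pics/c2{c}.png"),(390,390)) for c in("top","scene")]; cv2.imwrite("pics/c2.png",np.hstack(A))
print(manip.current_clock())
E
```

```text
hit False [ 0.56232148 -0.20461978  0.0255928 ]
w 0.13046175240130428 [-0.31200517 -0.41731048  2.33705634]
0.13189849516021204 [-0.50287791 -1.03564766 -1.500449  ] 11.2333
[0.47419487 0.24373589]
[0.47488196 0.24264754 0.20007458] 12.9083
top cover [([0.355, -0.255, 0.002], 0.96), ([0.475, 0.245, 0.173], 0.78), ([0.791, -0.224, -0.002], 0.56)]
top cover_grip [([0.79, -0.228, 0.026], 0.81), ([0.469, 0.242, 0.202], 0.75), ([0.355, -0.254, 0.021], 0.71), ([0.58, 0.213, 0.12], 0.65)]
top pin_left []
top pin_right [([0.45, 0.146, 0.064], 0.67)]
top tote [([0.543, 0.221, -0.002], 0.97), ([0.58, 0.214, 0.121], 0.5), ([0.476, 0.242, 0.172], 0.38)]
scene cover [([0.358, -0.254, -0.001], 0.98), ([0.48, 0.243, 0.174], 0.72), ([0.796, -0.228, 0.003], 0.6)]
scene cover_grip [([0.788, -0.224, 0.027], 0.88), ([0.354, -0.259, 0.02], 0.87), ([0.472, 0.246, 0.205], 0.71), ([0.579, 0.213, 0.121], 0.67)]
scene pin_left [([0.502, 0.339, 0.062], 0.81)]
scene pin_right [([0.444, 0.154, 0.058], 0.72), ([0.601, 0.253, 0.005], 0.42)]
scene tote [([0.538, 0.223, 0.0], 0.62)]
13.5083
```

View pics/c2.png

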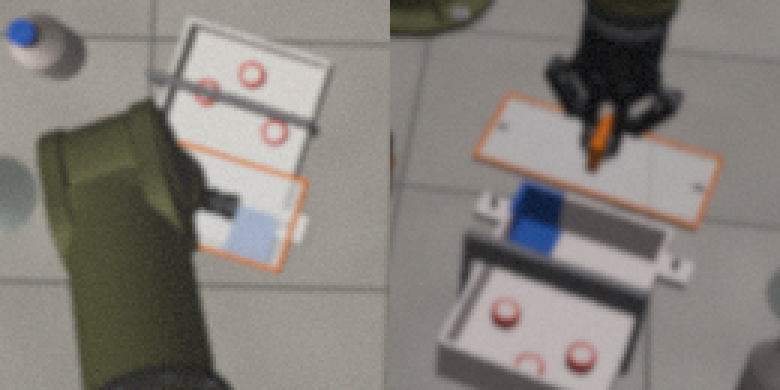

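The cover is held squarely by its rib and hangs above the tote. In the scene crop both holes, at about (502,127) and (697,187), and both pins, at about (494,206) and (676,264), show as dark dots. I'll measure those dots to align the cover.

```bash
cat >> h.py <<'E'
def dark(c,im,P,w=4):
    u,v=proj(c,P)[0]; g=im.astype(float).mean(2); 
    for _ in range(4):
        x0,y0=int(round(u)),int(round(v)); X,Y=np.meshgrid(np.arange(x0-w,x0+w+1),np.arange(y0-w,y0+w+1))
        p=g[y0-w:y0+w+1,x0-w:x0+w+1]; W=np.clip(np.percentile(p,60)-12-p,0,None)*(np.hypot(X-u,Y-v)<w)
        if W.sum()<10: return None
        u,v=(W*X).sum()/W.sum(),(W*Y).sum()/W.sum()
    return np.array([u,v])
def rot(a): return np.array([[np.cos(a),-np.sin(a)],[np.sin(a),np.cos(a)]])
E
cat > meas.py <<'E'
from h import *
T=np.array([.5415,.2245]);ta=np.radians(-15.95)
e=np.array(manip.current_eef_pos()); zt=e[2]-.0256+.006; print("eef",e)
ims={c:np.mean([vision.snapshot(c).astype(float) for _ in range(5)],0) for c in("scene","top")}
ims["top0"]=cv2.imread("pics/top0.png").astype(float)
for s,n in((1,"L"),(-1,"R")):
    p=T+rot(ta)@[-.07,s*.1]; h=e[:2]+rot(ta)@[0,s*.1]
    for key in("scene","top","top0"):
        c=key[:3] if key!="scene" else key; im=ims[key]
        up=dark(c,im,[*p,.068],3.5); uh=dark(c,im,[*h,zt],3.5) if key!="top0" else None
        print(n,key,"pin",None if up is None else (up.round(1),ray(c,up,.068)[0].round(4),"exp",p.round(4)),"hole",None if uh is None else (uh.round(1),ray(c,uh,zt)[0].round(4),"exp",h.round(4)))
E
python3 meas.py
```

```text
eef [0.47419851 0.2437594  0.20002657]Traceback (most recent call last):
  File "meas.py", line 10, in <module>
    up=dark(c,im,[*p,.068],3.5); uh=dark(c,im,[*h,zt],3.5) if key!="top0" else None
  File "h.py", line 37, in dark
    p=g[y0-w:y0+w+1,x0-w:x0+w+1]; W=np.clip(np.percentile(p,60)-12-p,0,None)*(np.hypot(X-u,Y-v)<w)
      ~^^^^^^^^^^^^^^^^^^^^^^^^^
TypeError: slice indices must be integers or None or have an __index__ method
```

```bash
sed -i 's/,3\.5)/,4)/g' meas.py; python3 meas.py
```

```text
eef [0.47417086 0.24375176 0.19999834]
L scene pin (array([435. , 207.7]), array([0.5009, 0.3417]), 'exp', array([0.5017, 0.3399])) hole None
L top pin None hole None
L top0 pin (array([218.8, 228.3]), array([0.5039, 0.3394]), 'exp', array([0.5017, 0.3399])) hole None
R scene pin (array([374.8, 186.7]), array([0.4425, 0.1506]), 'exp', array([0.4467, 0.1476])) hole None
R top pin (array([275.4, 248.1]), array([0.4427, 0.1473]), 'exp', array([0.4467, 0.1476])) hole (array([275.5, 247.9]), array([0.4417, 0.1375]), 'exp', array([0.4467, 0.1476]))
R top0 pin (array([275.3, 246.7]), array([0.4475, 0.1479]), 'exp', array([0.4467, 0.1476])) hole None
```

```bash
sed -i 's/-12-p/-thr-p/; s/P,w=4)/P,w=4,thr=12)/' h.py; python3 - <<'E'
from h import *
ta=np.radians(-15.95); e=np.array(manip.current_eef_pos()); zt=e[2]-.0256+.006
im=np.mean([vision.snapshot("scene").astype(float) for _ in range(5)],0)
H=[]
for s in(1,-1):
    h=e[:2]+rot(ta)@[0,s*.1]
    for thr in(4,7):
        u=dark("scene",im,[*h,zt],4,thr); print(s,thr,proj("scene",[*h,zt])[0].round(1),u if u is None else (u.round(1),((ray("scene",u,zt)[0]-h)@rot(ta)*1000).round(1)))
# orange outline fit -> rect
hsv=cv2.cvtColor(im.clip(0,255).astype(np.uint8),cv2.COLOR_BGR2HSV)
print("marks")
n={"cover":np.array([*e[:2],.17]),"cover_grip":np.array([*e[:2],.2])}
for k,v in marks(["cover","cover_grip"],4,n,.04).items(): print(k,((v.mean(0)[:2]-e[:2])@rot(ta)*1000).round(1),v.std(0).round(4))
for d in finder.regions_of("scene","cover")[:4]:
    M=d["mask"]; cs=max(cv2.findContours(M.astype(np.uint8),cv2.RETR_EXTERNAL,cv2.CHAIN_APPROX_NONE)[0],key=len)[:,0]
    (x,y),sz,an=cv2.minAreaRect((ray("scene",cs,zt)*1000).astype(np.float32)); print(np.round([x,y,*sz,an],1))
u,v=proj("scene",[*e[:2],.12])[0].astype(int)
cv2.imwrite("pics/c3.png",cv2.resize(im[v-45:v+40,u-60:u+60],None,fx=6,fy=6,interpolation=2)); print(u-60,v-45)
E
```

```text
1 4 [442.1 183.3] (array([446.9, 184.7]), array([-0.2, 14. ]))
1 7 [442.1 183.3] None
-1 4 [376.8 162.7] (array([373.5, 161.1]), array([ -2.4, -11.4]))
-1 7 [376.8 162.7] None
marks
cover [0.4 1.1] [0.0023 0.0015 0.0017]
cover_grip [-3.2 -0.2] [0.0018 0.0015 0.0013]
[ 526.1 -183.4   66.8  138.    50.2]
[ 885.  -160.5   87.   188.8    4. ]
[656.3 212.9 204.4 244.7  74.4]
[477.6 243.5 223.1 107.2  73.2]
345 141[ WARN:0@15.068] global loadsave.cpp:1063 imwrite_ Unsupported depth image for selected encoder is fallbacked to CV_8U.
```

View pics/c3.png

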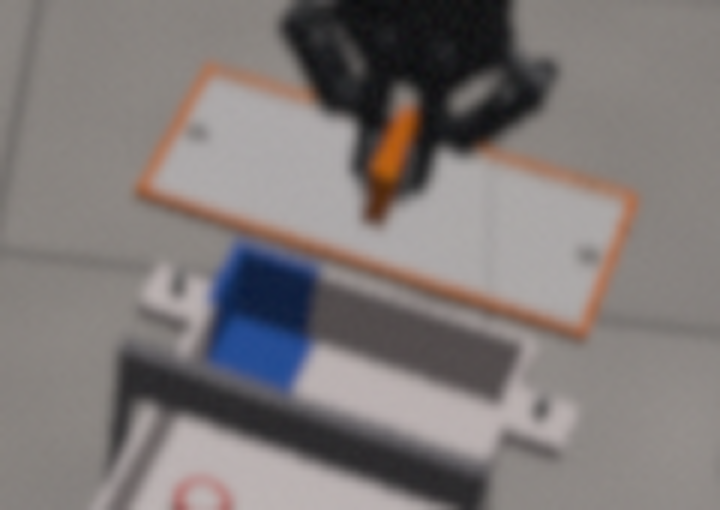

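The scene crop shows the holes at image pixels (377.6,162.4) and (442.6,182.9), and the pins at (374.6,187.9) and (435.1,208.1). I'll convert these to offsets in the tote frame.

```bash
python3 - <<'E'
from h import *
ta=np.radians(-15.95); e=np.array(manip.current_eef_pos()); zu=e[2]-.0256; T=np.array([.5415,.2245])
for dz in(.003,.006): 
  H=ray("scene",[[442.6,182.9],[377.6,162.4]],zu+dz); P=ray("scene",[[435.1,208.1],[374.6,187.9]],.0675)
  print("len",np.linalg.norm(H[0]-H[1]),np.linalg.norm(P[0]-P[1]))
  for n,X in(("H",H),("P",P)):
    d=X[0]-X[1]; print(n,X.round(4).tolist(),"mid",X.mean(0).round(4),"yaw",np.degrees(np.arctan2(-d[0],d[1])).round(2))
  print("hole-pin mid in tote frame mm",((H.mean(0)-P.mean(0))@rot(ta)*1000).round(1))
P=ray("top",[[218.8,228.3],[275.3,246.7]],.0675); d=P[0]-P[1]; print("top0 pins mid",P.mean(0).round(4),np.degrees(np.arctan2(-d[0],d[1])).round(2),np.linalg.norm(d))
E
```

```text
len 0.19991770833232883 0.1995418129497534
H [[0.4972, 0.342], [0.4419, 0.1499]] mid [0.4695 0.246 ] yaw -16.05
P [[0.502, 0.3421], [0.4472, 0.1503]] mid [0.4746 0.2462] yaw -15.93
hole-pin mid in tote frame mm [-4.8 -1.6]
len 0.19921830099934199 0.1995418129497534
H [[0.5, 0.3414], [0.4449, 0.1499]] mid [0.4725 0.2457] yaw -16.05
P [[0.502, 0.3421], [0.4472, 0.1503]] mid [0.4746 0.2462] yaw -15.93
hole-pin mid in tote frame mm [-1.9 -1.1]
top0 pins mid [0.4757 0.2437] -16.48 0.19985022142499012
```

```bash
python3 - <<'E'
from h import *
ta=np.radians(-15.95); S=np.array([.4742,.2438])+rot(ta)@[.0025,.001]
manip.move_straight([*S,.108],speed=.1)
f0=np.array(manip.current_ft_force())
im=np.mean([vision.snapshot("scene").astype(float) for _ in range(4)],0).astype(np.uint8)
hit=manip.move_straight([*S,.0860],speed=.03,guard=5); print(hit,manip.current_eef_pos(),np.array(manip.current_ft_force())-f0,manip.current_clock())
im2=np.mean([vision.snapshot("scene").astype(float) for _ in range(4)],0).astype(np.uint8)
u,v=proj("scene",[*S,.08])[0].astype(int)
cv2.imwrite("pics/c4.png",np.vstack([cv2.resize(i[v-30:v+30,u-55:u+55],None,fx=5,fy=5,interpolation=2) for i in(im,im2)]))
E
```

```text
False [0.47688563 0.24401045 0.08598787] [-1.08945037 -0.57213363 -0.74686249] 18.1583
```

View pics/c4.png

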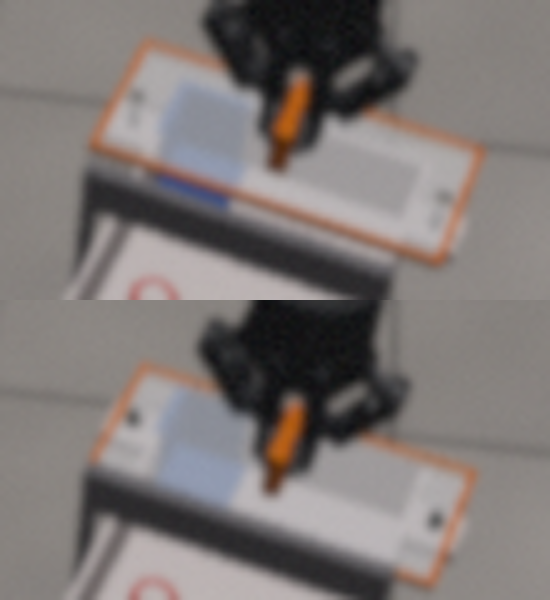

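The lower view shows both pins standing in the holes, and the plate went down without resistance. I'll nudge it down onto the rim, release, and check that it's seated.

```bash
python3 - <<'E'
from h import *
ta=np.radians(-15.95); S=np.array(manip.current_eef_pos())[:2]
print(manip.move_straight([*S,.082],speed=.02,guard=4),manip.current_eef_pos(),manip.current_ft_force())
move_gripper(.45); manip.hold(.3)
S=np.array(manip.current_eef_pos())
move_gripper(1.0)
manip.move_straight([*S[:2],.24],speed=.2); 
# above handle
T=np.array([.5415,.2245]); Hd=T+rot(ta)@[.04,0]
manip.reach([*Hd,.26],q(down(ta+np.pi/2))); print(manip.current_clock())
near={"tote":[*T,0],"handle":[*Hd,.12],"cover":[*(T+rot(ta)@[-.07,0]),.06]}
for k,v in marks(list(near),3,{k:np.array(v) for k,v in near.items()},.04).items(): print(k,v.mean(0).round(4),((v.mean(0)[:2]-T)@rot(ta)*1000).round(1),v.std(0).round(4),len(v))
out=[]
for c in("top","scene"):
    im=vision.snapshot(c); u,v=proj(c,[*T,.08])[0].astype(int); out.append(cv2.resize(im[v-45:v+50,u-50:u+50],None,fx=4,fy=4,interpolation=2))
cv2.imwrite("pics/c5.png",np.hstack(out)); print(manip.current_clock())
E
```

```text
True [0.47700925 0.24409073 0.08510397] [-1.62834947 -0.18640995  6.17962181]
21.825
tote [5.416e-01 2.248e-01 3.000e-04] [-0.   0.3] [0.0033 0.0016 0.0011] 6
handle [0.5795 0.2132 0.1232] [39.6 -0.4] [0.0017 0.0004 0.0018] 6
cover [0.4783 0.245  0.0581] [-66.4   2.4] [0.0019 0.0012 0.0023] 6
23.125
```

View pics/c5.png

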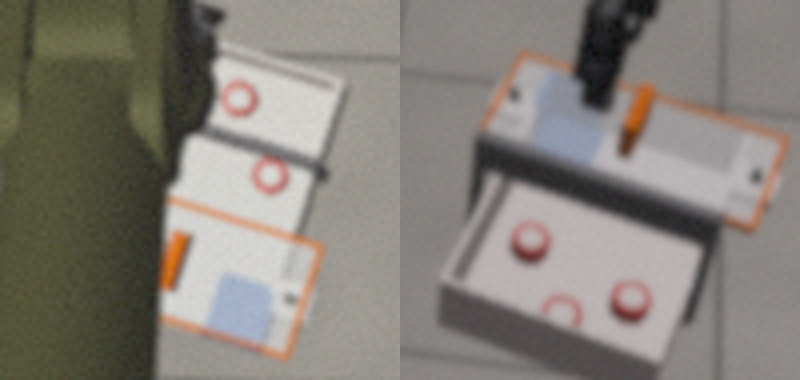

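The cover sits over the rim with both pins through its holes at crop pixels (514,95) and (756,177), and the fit places it at z ≈ 0.058. Next I grip the handle, lift, and tilt.

```bash
python3 - <<'E'
from h import *
ta=np.radians(-15.95); T=np.array([.5415,.2245]); Hd=T+rot(ta)@[.04,0]
print(manip.move_straight([*Hd,.1185],speed=.1,guard=12),manip.current_eef_pos())
move_gripper(0.0,120); print("w",manip.current_grip_width(),manip.current_ft_force())
manip.move_straight([*Hd,.20],speed=.06); print("w",manip.current_grip_width(),manip.current_ft_force(),manip.current_ft_torque())
manip.move_straight([*Hd,.40],speed=.12)
rz=Ro.from_euler("z",ta)
for f,p in((.5,[.59,.15,.4]),(1,[.6,.1,.4])):
    R=rz*Ro.from_euler("y",-30*f,degrees=True)*Ro.from_euler("x",24*f,degrees=True)*down(np.pi/2)
    manip.move_straight(p,speed=.05,rotation=q(R))
manip.hold(1.5); print(manip.current_eef_pos(),manip.current_grip_width(),manip.current_ft_force(),manip.current_clock())
out=[]
for c in("top","scene"):
    im=vision.snapshot(c)
    for m in("tote","cover","pin_left","pin_right","blue_corner","handle","cap0"): print(c,m,[(np.round(d["point"],3).tolist(),round(d["score"],2)) for d in finder.landmark_of(c,m)][:4])
    u,v=proj(c,[.52,.1,.3])[0].astype(int); out.append(cv2.resize(im[max(v-75,0):max(v-75,0)+150,u-65:u+65],(390,450),interpolation=2))
cv2.imwrite("pics/c6.png",np.hstack(out)); print(manip.current_clock())
E
```

```text
False [0.58033765 0.21354323 0.11912305]
w 0.10269521005827699 [-0.63559565 -0.53504721  3.79588644]
w 0.09575725742546103 [ 0.64640313 -0.05568778 -4.9406613 ] [-0.10477371 -0.23499594 -0.0231833 ]
[0.59999404 0.09998583 0.39999006] 0.10128716042245184 [ 0.48439405 -1.11020153 -4.32353115] 32.8
top tote [([0.633, 0.14, 0.285], 0.78)]
top cover [([0.539, 0.141, 0.299], 0.81), ([0.79, -0.225, -0.0], 0.81), ([0.358, -0.254, 0.003], 0.61)]
top pin_left [([0.547, 0.24, 0.332], 0.85), ([0.472, 0.496, 0.001], 0.49)]
top pin_right [([0.641, -0.408, -0.004], 0.26)]
top blue_corner []
top handle [([0.595, 0.099, 0.399], 0.77)]
top cap0 []
scene tote [([0.631, 0.138, 0.284], 0.74), ([0.544, 0.235, 0.33], 0.67)]
scene cover [([0.357, -0.254, -0.002], 0.97), ([0.796, -0.227, 0.001], 0.78), ([0.545, 0.142, 0.295], 0.65), ([0.536, 0.052, 0.262], 0.2)]
scene pin_left [([0.545, 0.236, 0.332], 0.76)]
scene pin_right [([0.534, 0.055, 0.261], 0.63)]
scene blue_corner [([0.53, 0.092, 0.203], 0.92)]
scene handle [([0.597, 0.099, 0.402], 0.59)]
scene cap0 []
33.6
```

View pics/c6.png

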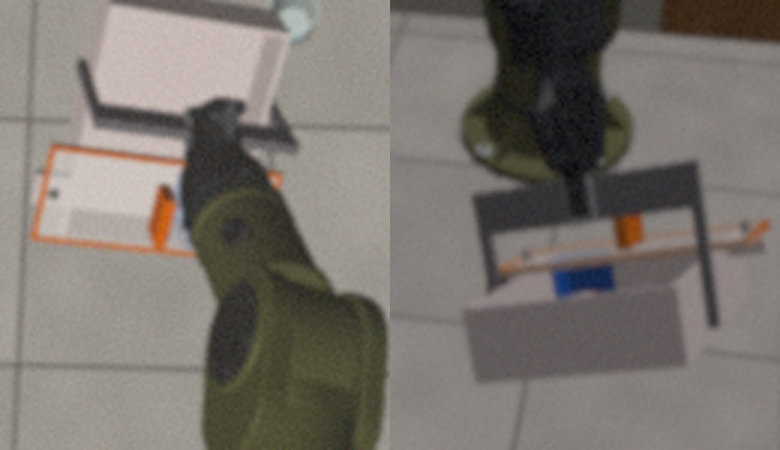

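The cover is still seated and the tote is tilted as commanded, but the arm and the end wall hide the caps apart from a reddish sliver at (588,292). I'll yaw the held tote about the vertical so the top camera can see the corner.

```bash
python3 - <<'E'
from h import *
ta=np.radians(-15.95)
def R(y): return Ro.from_euler("z",ta+np.radians(y))*Ro.from_euler("y",-30,degrees=True)*Ro.from_euler("x",24,degrees=True)*down(np.pi/2)
print(np.round(manip.current_qpos(),2))
for y in(-50,-30,30,50,70):
  for p in([.6,.1,.4],[.55,-.1,.42],[.55,.1,.42]):
    j=manip.inverse_kinematics(p,q(R(y))); print(y,p,None if j is None else np.round(j,2).tolist())
E
```

```text
[-0.69  0.12  0.7   1.87 -0.58  0.64  0.19]
-50 [0.6, 0.1, 0.4] [-1.27, 0.26, 1.03, 1.8, 0.31, 0.72, -1.54]
-50 [0.55, -0.1, 0.42] [-0.76, -0.02, 0.72, 1.93, 0.47, 0.68, -1.36]
-50 [0.55, 0.1, 0.42] [-1.21, 0.09, 0.75, 1.84, 0.58, 0.88, -1.82]
-30 [0.6, 0.1, 0.4] [-1.13, 0.13, 0.9, 1.88, 0.19, 0.56, -1.08]
-30 [0.55, -0.1, 0.42] [-0.73, -0.04, 0.87, 1.94, -0.02, 0.57, -0.53]
-30 [0.55, 0.1, 0.42] [-1.11, -0.01, 0.7, 1.92, 0.48, 0.68, -1.38]
30 [0.6, 0.1, 0.4] [-0.33, 0.26, 0.58, 1.71, -0.86, 1.1, 0.93]
30 [0.55, -0.1, 0.42] [-0.03, 0.32, 0.78, 1.62, -0.88, 1.47, 1.27]
30 [0.55, 0.1, 0.42] [-0.38, 0.15, 0.58, 1.77, -0.79, 1.09, 0.88]
50 [0.6, 0.1, 0.4] [-0.23, 0.38, 0.56, 1.54, -0.87, 1.41, 1.23]
50 [0.55, -0.1, 0.42] [0.07, 0.45, 0.72, 1.44, -0.85, 1.73, 1.52]
50 [0.55, 0.1, 0.42] [-0.26, 0.29, 0.58, 1.62, -0.83, 1.4, 1.21]
70 [0.6, 0.1, 0.4] [-0.16, 0.51, 0.53, 1.34, -0.83, 1.67, 1.45]
70 [0.55, -0.1, 0.42] [0.13, 0.55, 0.63, 1.24, -0.77, 1.92, 1.73]
70 [0.55, 0.1, 0.42] [-0.2, 0.41, 0.56, 1.44, -0.8, 1.67, 1.46]
```

```bash
python3 - <<'E'
from h import *
ta=np.radians(-15.95)
def R(y): return Ro.from_euler("z",ta+np.radians(y))*Ro.from_euler("y",-30,degrees=True)*Ro.from_euler("x",24,degrees=True)*down(np.pi/2)
manip.move_straight([.59,.12,.43],speed=.025,rotation=q(R(25)))
manip.move_straight([.6,.1,.4],speed=.025,rotation=q(R(50)))
manip.hold(1.5); e=np.array(manip.current_eef_pos()); print(e,manip.current_grip_width(),manip.current_ft_force(),manip.current_clock())
m=marks(list(TP)+["cover"],3,{k:e for k in list(TP)+["cover"]},.3)
for k,v in m.items(): print(k,np.median(v,0).round(3),v.std(0).round(3),len(v))
ks=[k for k in TP if k in m]; b=np.array([TP[k] for k in ks]); w=np.array([np.median(m[k],0) for k in ks])
A,rs=Ro.align_vectors(w-w.mean(0),b-b.mean(0)); t=w.mean(0)-A.apply(b.mean(0)); print("rssd",rs,"axes z:",A.as_matrix()[2].round(3))
print("cover in tote",A.inv().apply(np.median(m["cover"],0)-t).round(4),"corner",(t+A.apply(TP["blue_corner"])).round(3))
bc=t+A.apply(TP["blue_corner"]);out=[]
for c in("top","scene"):
    im=vision.snapshot(c)
    for d in finder.landmark_of(c,"cap0"): print(c,np.round(d["point"],3),round(d["score"],2),"tote frame",A.inv().apply(np.array(d["point"])-t).round(3))
    u,v=proj(c,bc)[0].astype(int); v=max(v,65);print(u,v); out.append(cv2.resize(im[v-65:v+65,u-65:u+65],(390,390),interpolation=2))
cv2.imwrite("pics/c7.png",np.hstack(out)); print(manip.current_clock())
E
```

```text
[0.60000551 0.10001932 0.40001118] 0.09963276698712943 [ 0.77878106  0.23139868 -4.02574465] 38.4
tote [0.588 0.15  0.286] [0.003 0.001 0.002] 5
handle [0.599 0.098 0.403] [0.001 0.002 0.001] 5
pin_left [0.462 0.147 0.331] [0.047 0.002 0.017] 6
cover [0.534 0.081 0.296] [0.002 0.002 0.001] 6
pin_right [0.596 0.022 0.263] [0.001 0.002 0.   ] 3
blue_corner [0.563 0.042 0.203] [0.001 0.002 0.001] 3
rssd 0.005084226139453748 axes z: [0.512 0.347 0.786]
cover in tote [-0.0679 -0.0045  0.0596] corner [0.561 0.043 0.203]
306 209
scene [ 0.64   0.428 -0.001] 0.59 tote frame [ 0.023  0.042 -0.398]
scene [0.604 0.088 0.247] 0.51 tote frame [-0.04  -0.065  0.005]
scene [0.583 0.069 0.232] 0.39 tote frame [-0.072 -0.068  0.009]
scene [0.782 0.016 0.   ] 0.18 tote frame [-0.076 -0.319 -0.174]
336 181
40.7
```

View pics/c7.png

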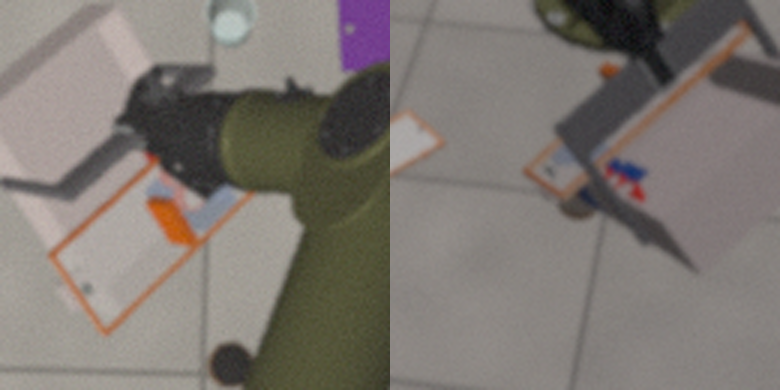

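The top crop shows a red cap edge at (152,158) next to the cover's edge, and the scene crop shows red at (615,170) and (635,190) beside the blue. I'll map the red pixels into the tote frame.

```bash
cat > red.py <<'E'
from h import *
def red(A,t):
    for c in("top","scene"):
        im=vision.snapshot(c); hsv=cv2.cvtColor(cv2.GaussianBlur(im,(3,3),0),cv2.COLOR_BGR2HSV); h,s,_=cv2.split(hsv)
        M=(((h<4)|(h>170))&(s>90)).astype(np.uint8); u,v=proj(c,t)[0].astype(int)
        K,r,tv=cam(c); Rc=cv2.Rodrigues(r)[0]; o=A.inv().apply(-Rc.T@tv-t)
        n,L,st,ce=cv2.connectedComponentsWithStats(M)
        for i in range(1,n):
            if st[i,4]<2 or np.hypot(*(ce[i]-[u,v]))>80: continue
            ys,xs=np.where(L==i); d=A.inv().apply((np.c_[xs,ys,np.ones(len(xs))]@np.linalg.inv(K).T)@Rc)
            for z in(.021,.008):
                P=o+d*((z-o[2])/d[:,2])[:,None]; print(c,ce[i].round(),st[i,4],"z",z,"x",P[:,0].min().round(3),P[:,0].max().round(3),"y",P[:,1].min().round(3),P[:,1].max().round(3))
if __name__=="__main__":
    A=Ro.from_euler("z",np.radians(34.05))*Ro.from_euler("y",-30,degrees=True)*Ro.from_euler("x",24,degrees=True)
    e=np.array(manip.current_eef_pos()); t=e-A.apply([.04,0,.1185]); print(t)
    red(A,t); print(manip.current_clock())
E
python3 red.py
```

```text
[0.58914906 0.15084354 0.28624848]
top [290. 196.] 4 z 0.021 x -0.036 -0.031 y -0.051 -0.046
top [290. 196.] 4 z 0.008 x -0.041 -0.037 y -0.057 -0.052
scene [343. 173.] 6 z 0.021 x -0.098 -0.079 y -0.059 -0.051
scene [343. 173.] 6 z 0.008 x -0.126 -0.107 y -0.054 -0.046
scene [348. 176.] 5 z 0.021 x -0.062 -0.049 y -0.058 -0.054
scene [348. 176.] 5 z 0.008 x -0.089 -0.075 y -0.053 -0.049
scene [353. 180.] 21 z 0.021 x -0.032 0.001 y -0.065 -0.052
scene [353. 180.] 21 z 0.008 x -0.058 -0.024 y -0.06 -0.047
40.8
```

All three caps stand in a row along the -y wall, touching and packed to the corner, at x ≈ -0.10, -0.07 and -0.04. That puts the farthest about 76 mm from the corner, within the 90 mm limit. Handing in.

```bash
python3 - <<'E'
from h import *
print(manip.current_grip_width(),manip.current_ft_force(),np.abs(manip.current_joint_vel()).max(),manip.current_clock())
manip.job_done()
E
```

```text
0.10081252199008392 [ 0.522381   -0.53736782 -4.45243839] 0.00883591350917731 40.8
the job is handed in; nothing more can be done
```

I fitted the large clear cover over both pins, let go, then lifted the tote by its handle with a 120 N grip. I tilted it (-x end 30° down, plus 24° of roll towards the -y side), turned it about the vertical to see the corner, and handed it in at 40.8 s. The hand-in gave no verdict.

**Last checks:**
- **Tote:** it was held still. The blue corner was about 0.20 m above the bench, and the overall tilt was about 38°.
- **Cover:** the networks put it at (-68, -4.5, 59.6) mm in the tote frame. The y value is close to the 5 mm limit, but the holes only allow about 1.5 mm of play, so I took it as measurement noise.
- **Caps:** they were only partly visible. The red pixels fit three caps in a row along the -y wall. The networks found two of them; the farther one was about 76 mm from the corner, against the 90 mm limit. I inferred the innermost cap from the red pixels and the spacing. I took the caps to be at rest but did not measure their speed.
- **Other things on the bench:** I did not measure the bystanders again at the end. Every path was planned clear of them.

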